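Hang the carving tool on the spring balancer over the egg

TASK

Get the rotary carving tool ready for work on the egg: take the red knob of the spring balancer, pull its sprung hook down to the tool standing in its wooden block and pass the hook through the tool's orange bail. Ease the hook all the way back up, never letting it snap up, so that it lifts the tool clear of the block, then swing the mast round until the tool hangs still, tip over the middle of the egg in the lathe, and let go. The tool must not touch the egg or its lathe, and the wax tray, the green-lidded jar and the egg cup are to stay where they are.

Things in the scene. Friction and masses are not known exactly. Their poses are not given: they have to be found in the camera images.
- balancer_base: grey round foot (144 mm across, 50 mm high) of the spring balancer, fixed; origin under its centre, on the upright axis of the mast. The 30 mm square mast with a blue drum (90 mm) on top reaches 535 mm. A blue carriage slides on it with a 14 mm arm reaching out level to a red knob (above) and yellow hook (below), 200 mm from the axis. At swing_mast = 0 the arm points along own -x
- swing_mast (a joint): angle of mast and arm about the upright axis of balancer_base, rad, growing counterclockwise seen from above, range -0.7 to 1.45; arm direction in the world = yaw of balancer_base + pi + this value. Turns with slight friction (0.12 N m) and stays where left. A larger value takes the arm from the tool block towards the egg lathe
- hook_carriage (a joint): how far carriage, hook and knob are pulled down, m: 0 = up at the stop, 0.13 = lowest. A nearly constant spring pulls up with about 7.5 N net when empty (9 N fully down), and still 3 to 6 N with the tool hanging, so it snaps up if let go low down
- grip_knob (a point): point to grip on the upright red cylindrical knob (26 mm diameter, 40 mm high) at the outer end of the arm, 200 mm from the mast axis; 22 mm above the knob's foot, 18 mm below its top; height 329 mm with the hook fully up. At the knob's foot lies the top of a dark head block, 34 x 46 mm; above the knob is nothing. Moves with the arm
- hook_seat (a point): middle of the 8 mm wire at the bottom of the yellow J hook, 83 mm straight below grip_knob; height 246 mm fully up. The load sits 4 mm above this point. The shank rises 13.5 mm to the side of smaller swing_mast, the open tip 14.5 mm to the side of larger swing_mast (towards the egg lathe); tip's top 15 mm above this point, gap tip to shank 20 mm. Head block 43 mm above
- rotary_tool: loose cordless carving tool, 158 mm long with bail, 0.25 to 0.42 kg, aluminium body 28 mm in diameter with black bands, thin bur at the lower end; it starts upright in the wooden block. Origin at the tip of the bur, own z up along the tool to the bail. Its tail end (top of the body) is 114 mm above the origin
- bail_mid (a point): centre of the opening of the rigid orange bail (loop of 6 mm wire) on the tool's tail, 133 mm above the tool's origin. The opening lies in the tool's x-z plane, 38 mm wide (own x), 38 mm high: tail 19 mm below this point, underside of the crown 19 mm above. It faces along the hook's path as the mast swings (within 40 degrees) and is within 10 mm of it sideways
- tool_stand: fixed wooden block 84 x 84 mm, 74 mm high, origin at the centre of its underside; the tool stands loosely in its 30 mm bore with its tip 12 mm above the table and must rise 62 mm to come clear
- egg_lathe: fixed wooden egg lathe, base 190 (own x) x 72 x 12 mm, two uprights to 69 mm height, white egg with red wax lines (68 mm long, 48 mm across, along own x) held between rubber cups; origin at the centre of its underside
- egg_centre (a point): middle of the egg in the lathe, 46 mm above the table; the egg's top is at about 70 mm. The hook's path as the mast swings passes within about 12 mm of straight above it
- wax_tray: loose white metal tray, 100 x 46 x 20 mm, with red wax sticks, between block and lathe; origin at the centre of its underside; leave alone
- wax_jar: loose white jar with green lid, 90 mm across, 85 mm high; origin at the centre of its underside; leave alone
- egg_in_cup: loose dark wooden egg cup with a white egg, 46 mm across, 89 mm high in all; origin at the centre of its underside; leave alone

How it is judged:
On the way, in this order (a step that is already met when the one before it is completed fails the run):
1. the hook is pulled down and is inside the opening of the bail (seat within 22 mm of its centre) while the tool still stands in its block (value of joint hook_carriage above 0.08 m and distance between hook_seat and bail_mid below 0.022 m and distance between rotary_tool and tool_stand below 0.022 m), for 0.1 s.
2. the hook carries the tool, its tip lifted above the block and no longer touching it (height (world z) of rotary_tool above 0.088 m and contact force between rotary_tool and hook_carriage above 1 N and contact force between rotary_tool and tool_stand below 0.1 N), for 0.2 s.
At the end, for the whole second after the job is handed in: The tool hangs from the hook by its bail, upright within 0.2 rad and still (under 0.06 m/s), its tip within 25 mm, seen from above, of the middle of the egg; the hook is up within 12 mm of its stop (horizontal distance between rotary_tool and egg_centre below 0.025 m and value of joint hook_carriage below 0.012 m and contact force between rotary_tool and hook_carriage above 1 N and angle between rotary_tool's own z axis and vertical below 0.2 rad and linear speed of rotary_tool below 0.06 m/s); the robot touches nothing.
It fails at once if the hook snaps up (rises faster than 0.45 m/s) (velocity of joint hook_carriage below -0.45 m/s).
It fails at once if the tool touches the egg or its lathe (contact force between rotary_tool and egg_lathe above 0.3 N).
It fails at once if the wax tray, jar or egg cup is shifted by more than 30 mm (distance of any of wax_tray, wax_jar, egg_in_cup from where it was at the start of the episode above 0.03 m).
It also fails if it takes over 54 s, if anything falls off the work surface, if the arm or the gripper's body presses on something with over 40 N, if the wrist force passes 120 N, or if a joint passes its speed limit or range.

ROBOT

A 6-joint arm with a two-finger parallel gripper is mounted at the origin on the work surface. World frame = base frame: x ahead of the robot, y to its left, z up, the work surface at z = 0. Lengths are in m, angles in rad, forces in N, time in s.
With the tool pointing down it reaches from about 0.35 to 0.975 m from the base axis. Payload 4.9 kg.
Tool frame: the origin (TCP) lies midway between the tips of the shut fingers; the grasp point (between the pads) lies 19 mm behind it; z points along the fingers, y is the line along which they close (so a half turn about z gives the same grasp; the last joint's range is limited). The gripper opens to 85 mm and grips with 20 to 120 N. Pads are 22 mm wide; open, the fingers measure 114 mm over their backs; the gripper's body (76 mm by 85 mm) begins 54 mm behind the grasp point. The pads swing forward as they close: fully open they stand 13 mm farther back than shut.
Start: joints at [-1.358, 0.053, 1.613, -0, 1.476, -0.119], TCP at [0.204, -0.591, 0.231] pointing down, gripper open.
Joint ranges: [-3.01, 3.01], [-1.01, 2.22], [0.06, 2.58], [-1.02, 4.17], [0.09, 2.62], [-3.14, 3.14]. Speed limits (rad/s): [2.57, 2.57, 3.14, 3.14, 3.14, 3.14].

INTERFACE

Orientations are given as a rotation vector (axis times angle).
In Python, from station import ctrl gives the robot as it stands.
- The arm moves only by the shell command python3 -m handwheel 'ROWS' [FORCE]. ROWS is JSON, a list of rows, each an object with "gripper": the gripper command: -1 is fully open, 1 is shut, values between are in proportion; "offset": the shift along the tool's x, y, z in mm, a list of three; "rotation": the turn, a rotation vector about the tool's x, y, z in rad, a list of three. A call has exactly 8 rows; each row is the pose to reach, as a shift and turn from the pose commanded when the call began, along the tool's axes at that moment; what a row does not reach only later rows make up. A row lasts 1/8 s, in which the tool goes at most 62.5 mm and 10.7 degrees, less where a joint would pass 70% of its speed; a pose out of reach is approached as far as the arm can. A call with a gripper value outside its range is refused whole. The fingers move at their own pace and stop on an object; FORCE is the grip in N (left out, the last holds). Time passes only in rows, so rows that repeat a pose let the fingers close, or fill a call up. It gives the time, the measured TCP pose, the force, the opening and the grip force at its end, in the units of the state.
- ctrl.get_obs(): the state, without advancing time (a new reading comes with each control period).
- ctrl.get_image(name): name is "side" or "top" or "wrist"; returns a dict with "image" (400x640x3 uint8, red, green, blue), "fovy" (degrees; the focal length in pixels is half the picture's height over the tangent of half this angle, whatever the lens; pixels are square), "cx", "cy" (the principal point, pixels), "xyz" and "attitude" of the camera in the world. Camera axes: x right, y up, looking along -z (the intrinsics and any distortion apply to the point x, -y, -z); pixel columns grow to the right and rows downward; lengths in m; the calibration is good to about 2 mm. A picture is of the moment at which its call begins. There is no depth.
- ctrl.finish_job(): hands the job in; it is judged then, once.
The state is a dict: "t": time; "q": joint angles; "dq": joint speeds; "effort": joint torques, N m; "tool_pos": TCP position; "tool_rot": TCP orientation; "contact_force": force on the tool from outside, world axes, zero at the start; "wrist_torque": the same for the moment, N m; "opening": finger opening in m; "grip_force": force on a finger pad.
Only numpy, scipy, OpenCV 4.12 (cv2) and the standard library are available. Lean on these libraries where they do the work, as an engineer would, in place of code of your own. Each camera call takes 0.05 s, during which the arm holds its last target. There are 200 camera calls.

## Working session

There is one attempt and no reset: what is moved stays moved. The work goes in short steps, Python scripts to look and compute and a shell command to move; the robot and the scene stay as the last step left them, time stands still between calls to the robot, and variables do not carry over. Pictures are saved under pics/ and viewed, at most 13 in all, crops included, and the job is handed in when it is done.

```bash
ls; mkdir -p pics; python3 - <<'E'
from station import ctrl
import cv2
for n in("top","side"):
    d=ctrl.get_image(n); cv2.imwrite(f"pics/{n}0.png",d["image"][:,:,::-1])
    print(n,{k:v for k,v in d.items() if k!="image"})
o=ctrl.get_obs();print({k:o[k] for k in("t","tool_pos","tool_rot","opening")})
E
```

```text
pics
top {'fovy': 50.913988679273785, 'cx': 314.7070040588888, 'cy': 196.43940640073893, 'xyz': array([0.39849789, 0.01915091, 1.1980895 ]), 'attitude': array([ 0.06745635, -0.09503915, -1.58133785])}
side {'fovy': 57.947035696392895, 'cx': 317.9677469989877, 'cy': 200.9145568343305, 'xyz': array([0.32640004, 0.85893247, 0.75103014]), 'attitude': array([ 0.17623589, -1.42027019, -2.58868057])}
{'t': 0.1, 'tool_pos': array([ 0.2034714 , -0.59035905,  0.23017606]), 'tool_rot': array([-3.09660366e+00, -5.18434165e-01,  1.31057307e-04]), 'opening': 0.08549005373600911}
```

View pics/top0.png

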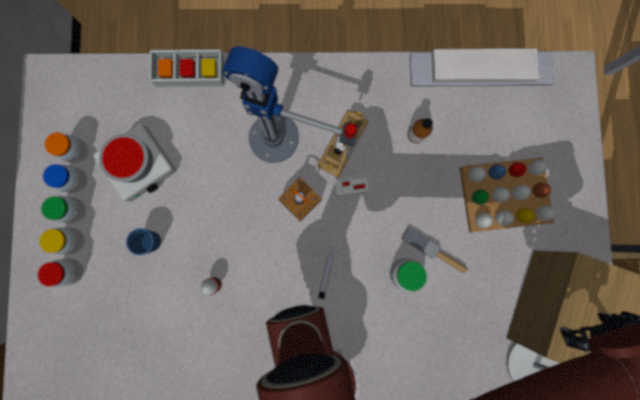

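View pics/side0.png

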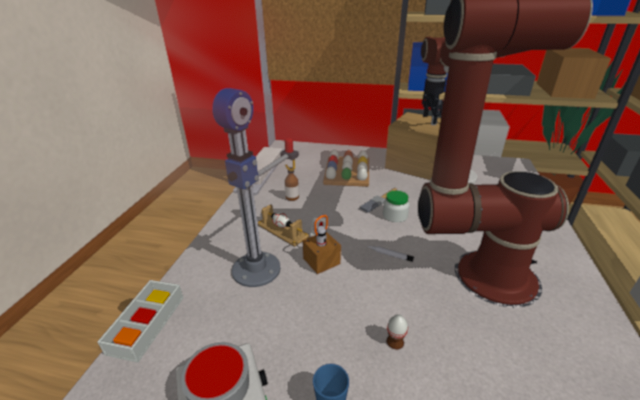

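```bash
cat >h.py <<'E'
import numpy as np,cv2
from scipy.spatial.transform import Rotation as R
from station import ctrl
def cam(n):
    d=ctrl.get_image(n);d["M"]=R.from_rotvec(d["attitude"]).as_matrix();d["f"]=200/np.tan(np.radians(d["fovy"]/2));return d
def ray(d,u,v):
    r=d["M"]@np.array([(u-d["cx"])/d["f"],-(v-d["cy"])/d["f"],-1.]);return d["xyz"],r/np.linalg.norm(r)
def plane(d,u,v,z):
    o,r=ray(d,u,v);return o+r*(z-o[2])/r[2]
def tri(d1,p1,d2,p2):
    A=[];b=[]
    for d,p in((d1,p1),(d2,p2)):
        o,r=ray(d,*p);P=np.eye(3)-np.outer(r,r);A.append(P);b.append(P@o)
    x=np.linalg.solve(sum(A),sum(b));return x,[np.linalg.norm(a@x-c) for a,c in zip(A,b)]
def proj(d,P):
    c=d["M"].T@(np.asarray(P)-d["xyz"]);return np.array([d["cx"]+d["f"]*c[0]/-c[2],d["cy"]-d["f"]*c[1]/-c[2]])
def blobs(d,lo,hi,box,amin=8):
    h=cv2.cvtColor(d["image"],cv2.COLOR_RGB2HSV);m=cv2.inRange(h,lo,hi)
    if lo[0]==0: m|=cv2.inRange(h,(172,lo[1],lo[2]),(180,255,255))
    k=np.zeros_like(m);x0,y0,x1,y1=box;k[y0:y1,x0:x1]=m[y0:y1,x0:x1]
    n,_,s,c=cv2.connectedComponentsWithStats(k)
    return [(c[i].round(1).tolist(),s[i].tolist()) for i in range(1,n) if s[i,4]>=amin]
E
python3 - <<'E'
from h import *
t,s=cam("top"),cam("side")
a=cv2.resize(t["image"][70:225,225:385],None,fx=3.5,fy=3.5,interpolation=cv2.INTER_CUBIC)
cv2.imwrite("pics/tc.png",a[:,:,::-1])
a=cv2.resize(s["image"][130:290,220:360],None,fx=3.6,fy=3.6,interpolation=cv2.INTER_CUBIC)
cv2.imwrite("pics/sc.png",a[:,:,::-1])
print("red t",blobs(t,(0,150,90),(7,255,255),(225,70,385,225)))
print("red s",blobs(s,(0,150,70),(7,255,255),(270,130,310,170)))
print("or t",blobs(t,(5,150,120),(18,255,255),(280,175,320,215)))
print("or s",blobs(s,(5,150,120),(18,255,255),(300,205,345,250)))
E
```

```text
red t [([350.2, 129.8], [345, 123, 12, 15, 125]), ([345.8, 183.2], [343, 182, 6, 3, 13]), ([358.9, 186.2], [354, 185, 10, 4, 24])]
red s [([292.3, 136.6], [275, 130, 35, 22, 428])]
or t [([294.4, 191.9], [291, 190, 9, 6, 24]), ([304.5, 199.1], [302, 197, 5, 6, 15]), ([297.2, 208.7], [293, 207, 9, 5, 16])]
or s [([320.7, 222.0], [314, 215, 14, 20, 68]), ([323.1, 246.2], [309, 239, 26, 11, 105])]
```

View pics/tc.png

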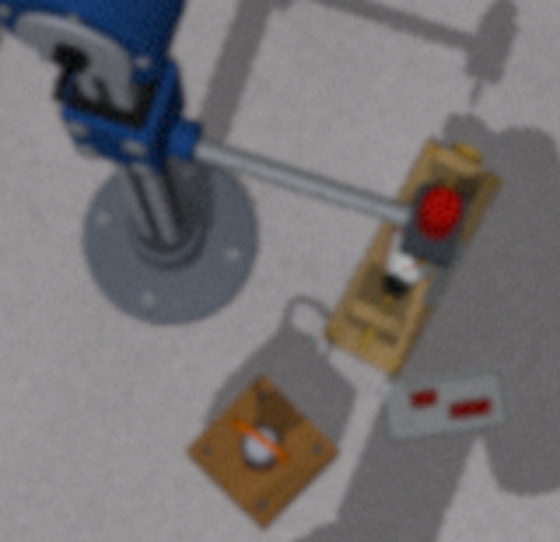

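View pics/sc.png

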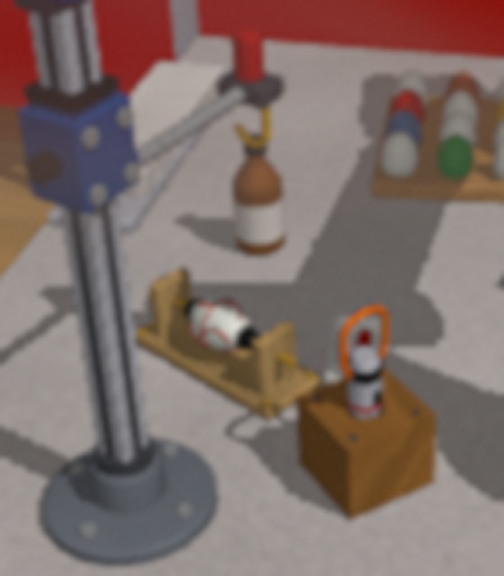

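```bash
cat >m.py <<'E'
from h import *
t,s=cam("top"),cam("side")
T=lambda x,y:(225+(x+.5)/3.5-.5,70+(y+.5)/3.5-.5)
S=lambda x,y:(220+(x+.5)/3.6-.5,130+(y+.5)/3.6-.5)
np.set_printoptions(precision=4,suppress=True)
if __name__=="__main__":
    print("knob top",tri(t,T(441,206),s,S(248,35)),plane(t,*T(441,206),.347))
    kt=plane(t,*T(441,206),.347)
    print("knob mid side@.327",plane(s,*S(248,58),.327))
    print("foot t",plane(t,*T(170,239),.015),"s",plane(s,*S(129,499),.015), tri(t,T(170,239),s,S(129,499)))
    print("mast side bottom",plane(s,*S(128,460),.05))
    for z,p in ((.074,(263,451.5)),(.126,(262,447)),(.167,(260,440))): print("block/tail/bail",plane(t,*T(*p),z))
    print("bail ends",plane(t,*T(233,420),.16),plane(t,*T(287,460),.16))
    print("bail tri",tri(t,T(260,440),s,S(366,310)),"bail mid side",plane(s,*S(366,343),.145))
    print("egg side",plane(s,*S(216,321),.046))
    print("lathe base corners",[plane(t,*T(*p),z)[:2] for p,z in (((328,345),.012),((395,375),.012),((432,140),.069),((500,178),.069))])
    e=plane(s,*S(216,321),.046); print("egg in top crop",(proj(t,e)-[225,70])*3.5)
E
python3 m.py
```

```text
knob top (array([ 0.6275, -0.0732,  0.3441]), [np.float64(0.0007517681226775668), np.float64(0.0007517681226776371)]) [ 0.6275 -0.0728  0.347 ]
knob mid side@.327 [ 0.6259 -0.0666  0.327 ]
foot t [0.6911 0.1144 0.015 ] s [0.6897 0.1266 0.015 ] (array([0.6945, 0.1155, 0.0038]), [np.float64(0.0006639821694817285), np.float64(0.0006639821694819386)])
mast side bottom [0.6896 0.1184 0.05  ]
block/tail/bail [0.5094 0.0388 0.074 ]
block/tail/bail [0.5076 0.0386 0.126 ]
block/tail/bail [0.5084 0.0393 0.167 ]
bail ends [0.5236 0.0584 0.16  ] [0.4947 0.0204 0.16  ]
bail tri (array([0.5081, 0.0392, 0.1685]), [np.float64(0.00013365241433059699), np.float64(0.00013365241433037703)]) bail mid side [0.5058 0.0507 0.145 ]
egg side [ 0.6809 -0.088   0.046 ]
lathe base corners [array([ 0.6023, -0.014 ]), array([ 0.577 , -0.0683]), array([ 0.7557, -0.0968]), array([ 0.7245, -0.1499])]
egg in top crop [418.893  238.6467]
```

```bash
cat >plan.py <<'E'
from h import *
np.set_printoptions(precision=4,suppress=True)
AX=np.array([.692,.1155]); Rk=.2
def pose():
    o=ctrl.get_obs();return np.array(o["tool_pos"]),R.from_rotvec(o["tool_rot"]),o
def yaw(r): y=r.as_matrix()[:,1];return np.degrees(np.arctan2(y[1],y[0]))
def polar(phi,z,rad=Rk): a=np.radians(phi);return [*(AX+rad*np.array([np.cos(a),np.sin(a)])),z]
def rows(targets):
    "targets: (xyz, world direction deg of finger y-axis, mod 180)"
    p,r,o=pose();y0=yaw(r)
    tilt=np.degrees(np.arccos(-r.as_matrix()[2,2]))
    print("t",round(o["t"],2),"at",p,"yaw",round(y0,2),"tilt",round(tilt,2),"q",np.round(o["q"],2),"open",round(o["opening"],4),"F",np.round(o["contact_force"],1))
    for xyz,y in targets:
        d=(y-y0+90)%180-90
        print((r.inv().apply(np.array(xyz)-p)*1000).round(1),"rz",round(-np.radians(d),3))
E
python3 - <<'E'
from plan import *
k=[.6275,-.073]
rows([([*k,.40],-18.9),([*k,.40],-18.9-90),([*k,.312],-18.9)])
E
```

```text
t 0.3 at [ 0.2035 -0.5907  0.2309] yaw -70.99 tilt 0.04 q [-1.36  0.05  1.61 -0.    1.48 -0.12] open 0.0854 F [ 0.  -0.4 -0.5]
[ 569.5 -351.5 -168.8] rz -0.909
[ 569.5 -351.5 -168.8] rz 0.662
[ 569.5 -351.4  -80.8] rz -0.909
```

```bash
python3 -m handwheel '[{"gripper":-1,"offset":[20,-12,-50],"rotation":[0,0,-0.05]},{"gripper":-1,"offset":[60,-37,-100],"rotation":[0,0,-0.12]},{"gripper":-1,"offset":[105,-65,-150],"rotation":[0,0,-0.2]},{"gripper":-1,"offset":[155,-96,-169],"rotation":[0,0,-0.28]},{"gripper":-1,"offset":[205,-127,-169],"rotation":[0,0,-0.36]},{"gripper":-1,"offset":[255,-157,-169],"rotation":[0,0,-0.44]},{"gripper":-1,"offset":[305,-188,-169],"rotation":[0,0,-0.52]},{"gripper":-1,"offset":[355,-219,-169],"rotation":[0,0,-0.6]}]' 40
python3 - <<'E'
from plan import *
k=[.6275,-.073]
rows([([*k,.40],-18.9),([*k,.312],-18.9)])
E
```

```text
t: 1.3
tool_pos: [0.4689, -0.2664, 0.4005]
tool_rot: [2.804, 1.415, 0.0]
contact_force: [1.8, 0.1, -0.9]
opening: 0.0853
grip_force: 0.0
t 1.3 at [ 0.4689 -0.2664  0.4005] yaw -36.46 tilt 0.04 q [-0.65 -0.2   1.57 -0.    1.76 -0.02] open 0.0853 F [ 1.8  0.1 -0.9]
[249.8  12.7   0.5] rz -0.306
[249.8  12.6  88.5] rz -0.306
```

```bash
python3 -m handwheel '[{"gripper":-1,"offset":[45,2,0],"rotation":[0,0,-0.06]},{"gripper":-1,"offset":[90,4,0],"rotation":[0,0,-0.12]},{"gripper":-1,"offset":[135,6,0],"rotation":[0,0,-0.18]},{"gripper":-1,"offset":[180,9,0],"rotation":[0,0,-0.24]},{"gripper":-1,"offset":[220,11,0],"rotation":[0,0,-0.29]},{"gripper":-1,"offset":[250,13,0],"rotation":[0,0,-0.306]},{"gripper":-1,"offset":[250,13,0],"rotation":[0,0,-0.306]},{"gripper":-1,"offset":[250,13,0],"rotation":[0,0,-0.306]}]'
python3 - <<'E'
from plan import *
k=[.6275,-.073]
rows([([*k,.312],-18.9)])
for n in ("wrist","side","top"):
    d=cam(n);print(n,blobs(d,(0,150,60),(7,255,255),(0,0,640,400),60) if n=="wrist" else proj(d,[*k,.347]))
    if n=="wrist":
        print(d["xyz"],proj(d,[*k,.347])); w=d["image"]
    if n=="side": s=d["image"][60:260,190:390]
cv2.imwrite("pics/g.png",np.hstack([cv2.resize(w,(480,300)),cv2.resize(s,(300,300))])[:,:,::-1])
E
```

```text
t: 2.3
tool_pos: [0.6271, -0.0757, 0.4002]
tool_rot: [2.559, 1.822, -0.001]
contact_force: [-0.2, -0.4, 1.1]
opening: 0.0854
grip_force: 0.0
t 2.3 at [ 0.6271 -0.0757  0.4002] yaw -19.11 tilt 0.03 q [-0.24  0.02  1.37 -0.    1.75  0.1 ] open 0.0854 F [-0.2 -0.4  1.1]
[ 2.7 -0.5 88.2] rz -0.004
wrist [([295.7, 187.8], [291, 181, 10, 16, 80]), ([327.4, 205.4], [310, 184, 36, 43, 1204]), ([633.8, 387.5], [624, 379, 16, 21, 197])]
[ 0.6526 -0.0026  0.543 ] [326.2344 213.4542]
side [288.1972 138.3904]
top [350.7545 128.4998]
```

View pics/g.png

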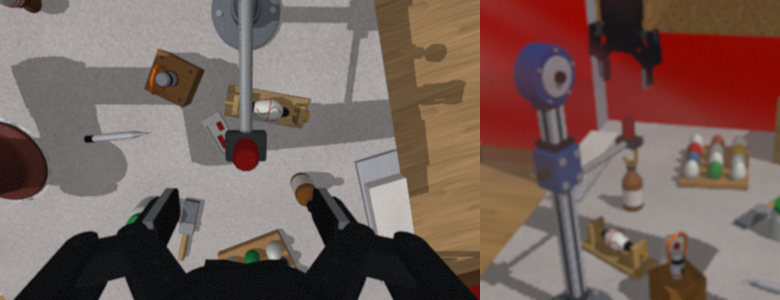

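```bash
python3 - <<'E'
from plan import *
d=cam("wrist")
print("egg",plane(d,360,145.5,.046),"eggprior px",proj(d,[.681,-.088,.046]))
a=d["image"][70:220,180:440]; cv2.imwrite("pics/w.png",cv2.resize(a,None,fx=3,fy=3,interpolation=cv2.INTER_CUBIC)[:,:,::-1])
print("bail",blobs(d,(5,150,120),(16,255,255),(180,70,290,150)),proj(d,[.508,.039,.167]))
E
python3 -m handwheel '[{"gripper":-1,"offset":[1,0,20],"rotation":[0,0,0]},{"gripper":-1,"offset":[2,0,40],"rotation":[0,0,0]},{"gripper":-1,"offset":[3,0,60],"rotation":[0,0,0]},{"gripper":-1,"offset":[3,0,78],"rotation":[0,0,0]},{"gripper":-1,"offset":[3,0,87],"rotation":[0,0,0]},{"gripper":0.2,"offset":[3,0,87],"rotation":[0,0,0]},{"gripper":1,"offset":[3,0,87],"rotation":[0,0,0]},{"gripper":1,"offset":[3,0,87],"rotation":[0,0,0]}]' 60
```

```text
egg [ 0.6803 -0.0874  0.046 ] eggprior px [360.5182 145.6987]
bail [([214.5, 71.4], [209, 70, 12, 4, 36]), ([203.3, 100.7], [199, 86, 12, 30, 128])] [201.2131 107.0108]
t: 3.5
tool_pos: [0.6288, -0.0726, 0.3146]
tool_rot: [2.558, 1.822, 0.002]
contact_force: [0.7, -0.8, 0.0]
opening: 0.0321
grip_force: 0.0
```

View pics/w.png

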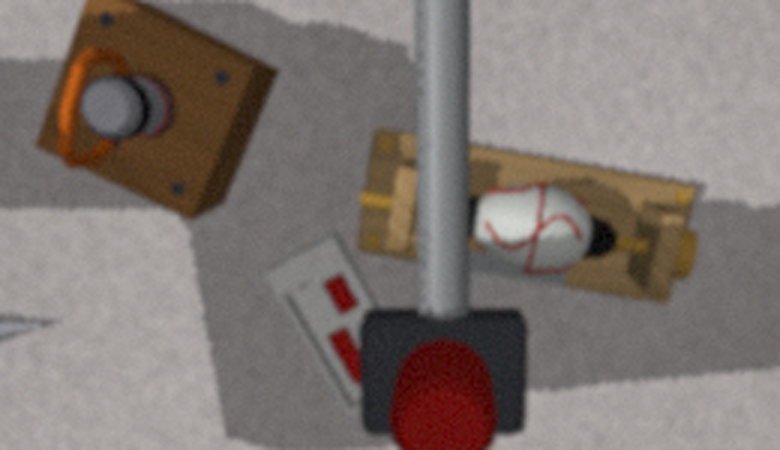

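```bash
python3 -m handwheel '[{"gripper":1,"offset":[0,0,0],"rotation":[0,0,0]},{"gripper":1,"offset":[0,0,0],"rotation":[0,0,0]},{"gripper":1,"offset":[0,0,0],"rotation":[0,0,0]},{"gripper":1,"offset":[0,0,0],"rotation":[0,0,0]},{"gripper":1,"offset":[0,0,0],"rotation":[0,0,0]},{"gripper":1,"offset":[0,0,0],"rotation":[0,0,0]},{"gripper":1,"offset":[0,0,0],"rotation":[0,0,0]},{"gripper":1,"offset":[0,0,0],"rotation":[0,0,0]}]' 60
python3 - <<'E'
from plan import *
p,_,o=pose();v=p[:2]-AX;f0=np.degrees(np.arctan2(v[1],v[0]));print(f0,np.linalg.norm(v))
rows([(polar(f0-a,p[2],np.linalg.norm(v)),f0-a+90) for a in (0,2,4.5,7.5,11,14.5,18,21,24)])
E
```

```text
t: 4.5
tool_pos: [0.6288, -0.0725, 0.3147]
tool_rot: [2.558, 1.822, 0.002]
contact_force: [-0.6, -0.0, 5.8]
opening: 0.0236
grip_force: 59.3
-108.57412420104518 0.19838224213029756
t 4.5 at [ 0.6288 -0.0725  0.3147] yaw -19.08 tilt 0.12 q [-0.23  0.03  1.49 -0.    1.61  0.1 ] open 0.0236 F [-0.6 -0.   5.8]
[0. 0. 0.] rz -0.009
[ 0.1 -6.9 -0. ] rz 0.026
[  0.5 -15.6  -0. ] rz 0.07
[  1.5 -25.9  -0.1] rz 0.122
[  3.3 -37.9  -0.1] rz 0.183
[  5.9 -49.7  -0.1] rz 0.244
[  9.2 -61.4  -0.1] rz 0.305
[ 12.6 -71.2  -0.1] rz 0.358
[ 16.4 -80.8  -0.2] rz 0.41
```

```bash
python3 -m handwheel '[{"gripper":1,"offset":[0,-7,0],"rotation":[0,0,0.035]},{"gripper":1,"offset":[0.5,-16,0],"rotation":[0,0,0.08]},{"gripper":1,"offset":[1.5,-26,0],"rotation":[0,0,0.13]},{"gripper":1,"offset":[3.5,-38,0],"rotation":[0,0,0.19]},{"gripper":1,"offset":[6,-50,0],"rotation":[0,0,0.25]},{"gripper":1,"offset":[9,-61,0],"rotation":[0,0,0.31]},{"gripper":1,"offset":[12.5,-71,0],"rotation":[0,0,0.365]},{"gripper":1,"offset":[16.5,-81,0],"rotation":[0,0,0.415]}]'
python3 - <<'E'
from plan import *
p,_,o=pose();v=p[:2]-AX;f0=np.degrees(np.arctan2(v[1],v[0]));print(f0,np.linalg.norm(v),o["grip_force"])
rows([(polar(f0-a,p[2],.1984),f0-a+90) for a in (0,4,8,12,16,20,24,27,30)])
E
```

```text
t: 5.5
tool_pos: [0.5579, -0.03, 0.3146]
tool_rot: [2.879, 1.253, 0.005]
contact_force: [3.0, 0.8, 4.4]
opening: 0.024
grip_force: 59.4
-132.66186554341886 0.19791317388427068 59.41629884764552
t 5.5 at [ 0.5579 -0.03    0.3146] yaw -42.96 tilt 0.21 q [-0.19 -0.14  1.67  0.    1.62  0.56] open 0.024 F [3.  0.8 4.4]
[-0.5  0.  -0. ] rz -0.005
[ -0.1 -13.8  -0. ] rz 0.065
[  1.3 -27.6  -0.1] rz 0.134
[  3.6 -41.3  -0.1] rz 0.204
[  6.9 -54.7  -0.1] rz 0.274
[ 11.1 -67.9  -0.1] rz 0.344
[ 16.2 -80.8  -0.2] rz 0.414
[ 20.7 -90.2  -0.2] rz 0.466
[ 25.6 -99.3  -0.2] rz 0.518
```

```bash
python3 -m handwheel '[{"gripper":1,"offset":[0,-14,0],"rotation":[0,0,0.07]},{"gripper":1,"offset":[1.5,-28,0],"rotation":[0,0,0.14]},{"gripper":1,"offset":[4,-41,0],"rotation":[0,0,0.21]},{"gripper":1,"offset":[7,-55,0],"rotation":[0,0,0.28]},{"gripper":1,"offset":[11.5,-68,0],"rotation":[0,0,0.35]},{"gripper":1,"offset":[16.5,-81,0],"rotation":[0,0,0.42]},{"gripper":1,"offset":[21,-90,0],"rotation":[0,0,0.47]},{"gripper":1,"offset":[26,-99,0],"rotation":[0,0,0.52]}]'
python3 - <<'E'
from plan import *
p,_,o=pose();v=p[:2]-AX;f0=np.degrees(np.arctan2(v[1],v[0]));print(f0,np.linalg.norm(v),o["grip_force"])
rows([(polar(f0-a,p[2],.1984),f0-a+90) for a in (0,3,6,9,11)])
E
```

```text
t: 6.5
tool_pos: [0.5037, 0.0563, 0.3146]
tool_rot: [3.105, 0.471, 0.008]
contact_force: [5.5, -0.3, 4.0]
opening: 0.0243
grip_force: 59.3
-162.56148540627933 0.19737713253689532 59.30306953378022
t 6.5 at [0.5037 0.0563 0.3146] yaw -72.76 tilt 0.31 q [-0.04 -0.27  1.78  0.    1.63  1.23] open 0.0243 F [ 5.5 -0.3  4. ]
[-1.  0. -0.] rz -0.004
[ -0.8 -10.4  -0. ] rz 0.049
[ -0.  -20.7  -0. ] rz 0.101
[  1.3 -31.   -0. ] rz 0.154
[  2.5 -37.9  -0. ] rz 0.188
```

```bash
python3 -m handwheel '[{"gripper":1,"offset":[0.5,-10,0],"rotation":[0,0,0.052]},{"gripper":1,"offset":[1,-21,0],"rotation":[0,0,0.105]},{"gripper":1,"offset":[2.5,-31,0],"rotation":[0,0,0.157]},{"gripper":1,"offset":[3.5,-38,3],"rotation":[0,0,0.192]},{"gripper":1,"offset":[3.5,-38,15],"rotation":[0,0,0.192]},{"gripper":1,"offset":[3.5,-38,32],"rotation":[0,0,0.192]},{"gripper":1,"offset":[3.5,-38,50],"rotation":[0,0,0.192]},{"gripper":1,"offset":[3.5,-38,65],"rotation":[0,0,0.192]}]' 90
python3 - <<'E'
from plan import *
p,_,o=pose();v=p[:2]-AX;f0=np.degrees(np.arctan2(v[1],v[0]));print(f0,np.linalg.norm(v),o["grip_force"])
rows([])
E
```

```text
t: 7.5
tool_pos: [0.4961, 0.0933, 0.2503]
tool_rot: [3.137, 0.173, 0.009]
contact_force: [1.9, -0.6, 9.3]
opening: 0.0234
grip_force: 88.5
-173.5375476739961 0.19717866007115398 88.52354636415839
t 7.5 at [0.4961 0.0933 0.2503] yaw -83.69 tilt 0.34 q [ 0.04 -0.26  1.87 -0.    1.52  1.5 ] open 0.0234 F [ 1.9 -0.6  9.3]
```

```bash
python3 -m handwheel '[{"gripper":1,"offset":[0,0,10],"rotation":[0,0,0]},{"gripper":1,"offset":[0,0,22],"rotation":[0,0,0]},{"gripper":1,"offset":[0,0,34],"rotation":[0,0,0]},{"gripper":1,"offset":[0,0,41],"rotation":[0,0,0]},{"gripper":1,"offset":[0,0,41],"rotation":[0,0,0]},{"gripper":1,"offset":[0,0,41],"rotation":[0,0,0]},{"gripper":1,"offset":[0,0,41],"rotation":[0,0,0]},{"gripper":1,"offset":[0,0,41],"rotation":[0,0,0]}]' 90
python3 - <<'E'
from plan import *
p,_,o=pose();v=p[:2]-AX;f0=np.degrees(np.arctan2(v[1],v[0]));print(f0,np.linalg.norm(v))
s=cam("side");print("yellow",blobs(s,(20,120,90),(34,255,255),(280,180,400,300),4))
print("seat pred",proj(s,[*p[:2],p[2]+.019-.083-.002]),"bail pred",proj(s,[.508,.039,.145]))
rows([(polar(f,p[2],np.linalg.norm(v)),f+90) for f in (-170,-166,-162,-159,-157.4)])
cv2.imwrite("pics/s2.png",cv2.resize(s["image"][150:280,260:400],None,fx=4,fy=4,interpolation=cv2.INTER_CUBIC)[:,:,::-1])
E
```

```text
t: 8.5
tool_pos: [0.4961, 0.0933, 0.2099]
tool_rot: [3.137, 0.173, 0.008]
contact_force: [1.6, 0.3, 8.1]
opening: 0.0236
grip_force: 88.5
-173.54459276160836 0.1971739804303531
yellow [([298.7, 229.2], [297, 228, 4, 4, 9]), ([322.1, 232.4], [320, 228, 5, 10, 33])]
seat pred [321.5192 234.7246] bail pred [321.3976 222.4571]
t 8.55 at [0.4961 0.0933 0.2099] yaw -83.68 tilt 0.3 q [ 0.04 -0.23  1.91 -0.    1.45  1.5 ] open 0.0232 F [ 0.9 -0.2  9.3]
[ 0.4 12.2  0. ] rz -0.064
[ 1.8 25.9  0. ] rz -0.134
[ 4.1 39.4  0.1] rz -0.204
[ 6.4 49.5  0.1] rz -0.256
[ 7.9 54.8  0.1] rz -0.284
```

View pics/s2.png

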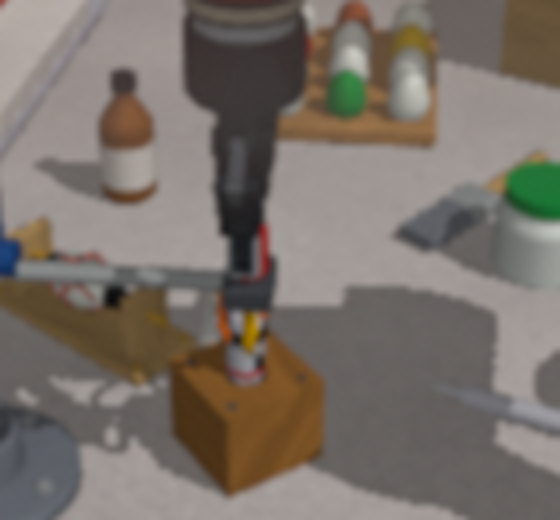

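```bash
python3 -m handwheel '[{"gripper":1,"offset":[0,6,0],"rotation":[0,0,-0.03]},{"gripper":1,"offset":[0.5,14,0],"rotation":[0,0,-0.07]},{"gripper":1,"offset":[1.5,23,0],"rotation":[0,0,-0.12]},{"gripper":1,"offset":[2.5,32,0],"rotation":[0,0,-0.165]},{"gripper":1,"offset":[4,40,0],"rotation":[0,0,-0.205]},{"gripper":1,"offset":[6,48,0],"rotation":[0,0,-0.25]},{"gripper":1,"offset":[8,55,0],"rotation":[0,0,-0.285]},{"gripper":1,"offset":[8,55,0],"rotation":[0,0,-0.285]}]' 90
python3 - <<'E'
from plan import *
p,_,o=pose();v=p[:2]-AX;f0=np.degrees(np.arctan2(v[1],v[0]));print(f0,np.linalg.norm(v))
s=cam("side");print("yellow",blobs(s,(20,120,90),(34,255,255),(300,180,345,260),4),"orange",blobs(s,(5,150,120),(18,255,255),(300,195,345,250),4))
seat=[*p[:2],p[2]+.019-.083-.002];print("seat",seat,proj(s,seat))
rows([])
w=cam("wrist")["image"]
a=cv2.resize(s["image"][190:260,285:365],(480,420),interpolation=cv2.INTER_CUBIC)
cv2.imwrite("pics/s3.png",a[:,:,::-1])
E
```

```text
t: 9.55
tool_pos: [0.5101, 0.0388, 0.2099]
tool_rot: [3.079, 0.616, 0.007]
contact_force: [0.4, -1.2, 8.9]
opening: 0.0233
grip_force: 88.6
-157.13623981970713 0.1974149509232804
yellow [([321.7, 220.4], [320, 216, 4, 9, 27]), ([300.2, 230.0], [300, 229, 2, 3, 4])] orange [([325.0, 215.8], [324, 215, 3, 3, 6]), ([316.2, 225.4], [314, 217, 7, 18, 30]), ([326.2, 224.7], [326, 221, 2, 8, 10]), ([323.3, 246.2], [309, 240, 26, 10, 101])]
seat [np.float64(0.5100956764832384), np.float64(0.03879615437313102), np.float64(0.14385321874463858)] [320.7014 222.6576]
t 9.6 at [0.51   0.0389 0.2099] yaw -67.38 tilt 0.28 q [-0.07 -0.21  1.9  -0.    1.45  1.11] open 0.0236 F [ 0.2 -1.2  8.6]
```

View pics/s3.png

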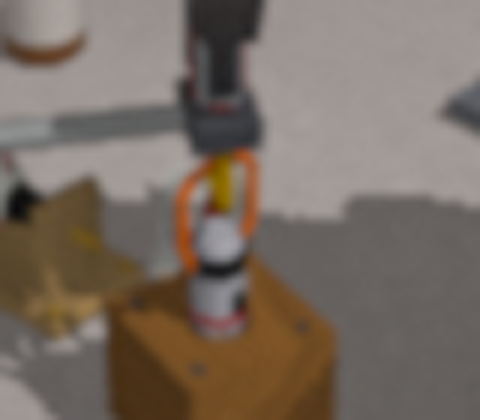

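```bash
python3 -m handwheel '[{"gripper":1,"offset":[0,0,-3],"rotation":[0,0,0]},{"gripper":1,"offset":[0,0,-7],"rotation":[0,0,0]},{"gripper":1,"offset":[0,0,-12],"rotation":[0,0,0]},{"gripper":1,"offset":[0,0,-16],"rotation":[0,0,0]},{"gripper":1,"offset":[0,0,-20],"rotation":[0,0,0]},{"gripper":1,"offset":[0,0,-25],"rotation":[0,0,0]},{"gripper":1,"offset":[0,0,-30],"rotation":[0,0,0]},{"gripper":1,"offset":[0,0,-35],"rotation":[0,0,0]}]' 90
python3 -m handwheel '[{"gripper":1,"offset":[0,0,-5],"rotation":[0,0,0]},{"gripper":1,"offset":[0,0,-11],"rotation":[0,0,0]},{"gripper":1,"offset":[0,0,-17],"rotation":[0,0,0]},{"gripper":1,"offset":[0,0,-23],"rotation":[0,0,0]},{"gripper":1,"offset":[0,0,-29],"rotation":[0,0,0]},{"gripper":1,"offset":[0,0,-35],"rotation":[0,0,0]},{"gripper":1,"offset":[0,0,-40],"rotation":[0,0,0]},{"gripper":1,"offset":[0,0,-44],"rotation":[0,0,0]}]' 90
python3 - <<'E'
from plan import *
rows([])
s=cam("side")
a=cv2.resize(s["image"][150:270,270:390],(480,480),interpolation=cv2.INTER_CUBIC)
cv2.imwrite("pics/s4.png",a[:,:,::-1])
E
```

```text
t: 10.65
tool_pos: [0.5097, 0.0396, 0.2436]
tool_rot: [3.08, 0.617, 0.006]
contact_force: [6.1, -0.9, 4.5]
opening: 0.0234
grip_force: 88.1
t: 11.65
tool_pos: [0.5097, 0.0396, 0.2874]
tool_rot: [3.08, 0.617, 0.007]
contact_force: [6.1, -0.1, 4.0]
opening: 0.0235
grip_force: 88.1
t 11.65 at [0.5097 0.0396 0.2874] yaw -67.35 tilt 0.25 q [-0.07 -0.25  1.81  0.    1.59  1.11] open 0.0235 F [ 6.1 -0.1  4. ]
```

View pics/s4.png

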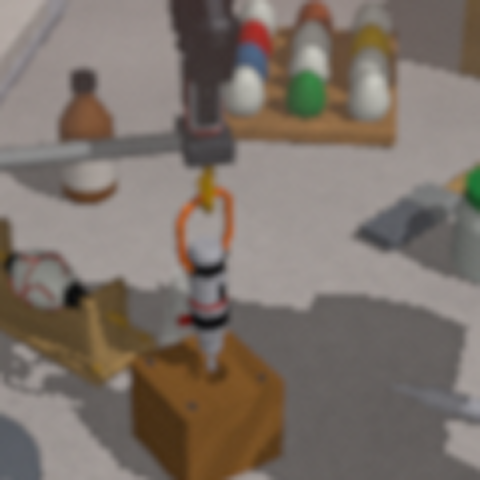

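```bash
python3 -m handwheel '[{"gripper":1,"offset":[0,0,-4],"rotation":[0,0,0]},{"gripper":1,"offset":[0,0,-9],"rotation":[0,0,0]},{"gripper":1,"offset":[0,0,-14],"rotation":[0,0,0]},{"gripper":1,"offset":[0,0,-18],"rotation":[0,0,0]},{"gripper":1,"offset":[0,0,-22],"rotation":[0,0,0]},{"gripper":1,"offset":[0,0,-25],"rotation":[0,0,0]},{"gripper":1,"offset":[0,0,-27],"rotation":[0,0,0]},{"gripper":1,"offset":[0,0,-27],"rotation":[0,0,0]}]' 90
python3 - <<'E'
from plan import *
p,_,o=pose();v=p[:2]-AX;f0=np.degrees(np.arctan2(v[1],v[0]));rad=np.linalg.norm(v);print(f0,rad)
s=cam("side")
print(blobs(s,(20,120,90),(34,255,255),(300,160,345,230),4),blobs(s,(5,150,120),(18,255,255),(300,175,345,225),4))
rows([(polar(f0+a,p[2],rad),f0+a+90) for a in (1,3,5.5,8.5,11.5,14.5,17.5,20.5)])
E
```

```text
t: 12.7
tool_pos: [0.5097, 0.0396, 0.3143]
tool_rot: [3.08, 0.617, 0.007]
contact_force: [7.0, 0.2, 4.2]
opening: 0.0234
grip_force: 88.1
-157.40725285314656 0.19747650413378126
[([321.4, 188.3], [320, 184, 3, 10, 20])] [([316.9, 193.7], [314, 189, 7, 10, 15]), ([324.0, 189.5], [323, 189, 3, 2, 6]), ([326.6, 200.0], [326, 198, 2, 5, 5]), ([315.5, 205.0], [315, 201, 3, 8, 11])]
t 12.75 at [0.5097 0.0396 0.3141] yaw -67.35 tilt 0.24 q [-0.07 -0.26  1.77  0.    1.63  1.11] open 0.0233 F [7.4 0.3 5. ]
[ 0.   3.5 -0.1] rz -0.016
[ 0.3 10.4 -0.1] rz -0.051
[ 0.9 18.9 -0.1] rz -0.095
[ 2.1 29.2 -0.1] rz -0.147
[ 3.9 39.4 -0. ] rz -0.2
[ 6.2 49.5 -0. ] rz -0.252
[ 9.1 59.4  0. ] rz -0.304
[12.4 69.2  0. ] rz -0.357
```

```bash
python3 -m handwheel '[{"gripper":1,"offset":[0,3.5,0],"rotation":[0,0,-0.018]},{"gripper":1,"offset":[0.5,10,0],"rotation":[0,0,-0.051]},{"gripper":1,"offset":[1,19,0],"rotation":[0,0,-0.095]},{"gripper":1,"offset":[2.2,29,0],"rotation":[0,0,-0.147]},{"gripper":1,"offset":[4,39.5,0],"rotation":[0,0,-0.2]},{"gripper":1,"offset":[6.5,49.5,0],"rotation":[0,0,-0.252]},{"gripper":1,"offset":[9.5,59.5,0],"rotation":[0,0,-0.304]},{"gripper":1,"offset":[12.5,69,0],"rotation":[0,0,-0.357]}]' 90
python3 - <<'E'
from plan import *
p,_,o=pose();v=p[:2]-AX;f0=np.degrees(np.arctan2(v[1],v[0]));rad=np.linalg.norm(v);print(f0,rad)
rows([(polar(f0+a,p[2],.1978),f0+a+90) for a in (3,6,9,12,15,18,21,24)])
E
```

```text
t: 13.75
tool_pos: [0.5472, -0.0193, 0.3137]
tool_rot: [-2.921, -1.156, -0.002]
contact_force: [4.6, 1.6, 4.5]
opening: 0.0233
grip_force: 88.1
-137.0518367854595 0.19785422378929265
t 13.75 at [ 0.5472 -0.0193  0.3137] yaw -46.81 tilt 0.09 q [-0.17 -0.17  1.69  0.    1.62  0.65] open 0.0233 F [4.6 1.6 4.5]
[ 0.3 10.4  0. ] rz -0.048
[ 1.1 20.7  0. ] rz -0.1
[ 2.4 31.   0. ] rz -0.153
[ 4.2 41.1  0. ] rz -0.205
[ 6.6 51.2  0. ] rz -0.258
[ 9.5 61.2  0. ] rz -0.31
[12.9 70.9  0.1] rz -0.362
[16.8 80.5  0.1] rz -0.415
```

```bash
python3 -m handwheel '[{"gripper":1,"offset":[0.3,10.5,0],"rotation":[0,0,-0.05]},{"gripper":1,"offset":[1,20.5,0],"rotation":[0,0,-0.1]},{"gripper":1,"offset":[2.5,31,0],"rotation":[0,0,-0.153]},{"gripper":1,"offset":[4,41,0],"rotation":[0,0,-0.205]},{"gripper":1,"offset":[6.5,51,0],"rotation":[0,0,-0.258]},{"gripper":1,"offset":[9.5,61,0],"rotation":[0,0,-0.31]},{"gripper":1,"offset":[13,71,0],"rotation":[0,0,-0.362]},{"gripper":1,"offset":[17,80.5,0],"rotation":[0,0,-0.415]}]' 90
python3 - <<'E'
from plan import *
p,_,o=pose();v=p[:2]-AX;f0=np.degrees(np.arctan2(v[1],v[0]));rad=np.linalg.norm(v);print(f0,rad)
e=-93.2
D=e-f0
rows([(polar(f0+D*a,p[2],.1983),f0+D*a+90) for a in (.14,.29,.44,.59,.73,.85,.95,1)])
E
```

```text
t: 14.75
tool_pos: [0.6141, -0.0669, 0.3134]
tool_rot: [2.62, 1.733, -0.001]
contact_force: [0.9, -0.9, 4.7]
opening: 0.0238
grip_force: 88.1
-113.13992277063811 0.1983268960308377
t 14.75 at [ 0.6141 -0.0669  0.3134] yaw -23.04 tilt 0.05 q [-0.23  0.    1.53 -0.    1.61  0.17] open 0.0238 F [ 0.9 -0.9  4.7]
[ 0.2  9.7 -0. ] rz -0.047
[ 1. 20. -0.] rz -0.099
[ 2.3 30.3 -0. ] rz -0.151
[ 4.1 40.4 -0. ] rz -0.204
[ 6.3 49.8 -0. ] rz -0.252
[ 8.5 57.8 -0. ] rz -0.294
[10.7 64.4 -0. ] rz -0.329
[11.8 67.6 -0. ] rz -0.346
```

```bash
python3 -m handwheel '[{"gripper":1,"offset":[0.2,9.5,0],"rotation":[0,0,-0.047]},{"gripper":1,"offset":[1,20,0],"rotation":[0,0,-0.099]},{"gripper":1,"offset":[2.3,30,0],"rotation":[0,0,-0.151]},{"gripper":1,"offset":[4,40,0],"rotation":[0,0,-0.204]},{"gripper":1,"offset":[6,49.5,0],"rotation":[0,0,-0.252]},{"gripper":1,"offset":[8.5,58,0],"rotation":[0,0,-0.294]},{"gripper":1,"offset":[10.5,64.5,0],"rotation":[0,0,-0.329]},{"gripper":1,"offset":[12,67.5,0],"rotation":[0,0,-0.346]}]' 90
python3 -m handwheel '[{"gripper":1,"offset":[0,0,0],"rotation":[0,0,0]},{"gripper":1,"offset":[0,0,0],"rotation":[0,0,0]},{"gripper":1,"offset":[0,0,0],"rotation":[0,0,0]},{"gripper":1,"offset":[0,0,0],"rotation":[0,0,0]},{"gripper":1,"offset":[0,0,0],"rotation":[0,0,0]},{"gripper":1,"offset":[0,0,0],"rotation":[0,0,0]},{"gripper":1,"offset":[0,0,0],"rotation":[0,0,0]},{"gripper":1,"offset":[0,0,0],"rotation":[0,0,0]}]'
python3 - <<'E'
from plan import *
s=cam("side");p,_,o=pose();print(p)
print("tip pred",proj(s,[*p[:2],.097]),"bail",proj(s,[*p[:2],.23]),"egg",proj(s,[.6805,-.088,.046]))
a=cv2.resize(s["image"][120:250,230:360],(585,585),interpolation=cv2.INTER_CUBIC)
cv2.imwrite("pics/s5.png",a[:,:,::-1])
E
```

```text
t: 15.75
tool_pos: [0.6809, -0.0828, 0.3133]
tool_rot: [2.283, 2.157, -0.003]
contact_force: [0.9, -4.9, 4.3]
opening: 0.024
grip_force: 88.1
t: 16.75
tool_pos: [0.6808, -0.0828, 0.3134]
tool_rot: [2.283, 2.155, -0.002]
contact_force: [1.5, -5.6, 3.8]
opening: 0.0236
grip_force: 88.1
[ 0.6808 -0.0828  0.3134]
tip pred [278.0873 207.0606] bail [274.8796 171.2854] egg [279.7555 218.8107]
```

View pics/s5.png

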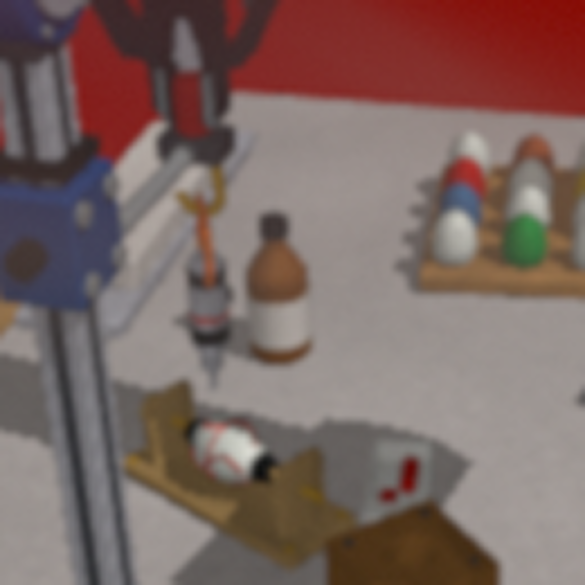

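```bash
python3 -m handwheel '[{"gripper":0.3,"offset":[0,0,0],"rotation":[0,0,0]},{"gripper":-0.2,"offset":[0,0,0],"rotation":[0,0,0]},{"gripper":-0.6,"offset":[0,0,0],"rotation":[0,0,0]},{"gripper":-1,"offset":[0,0,0],"rotation":[0,0,0]},{"gripper":-1,"offset":[0,0,0],"rotation":[0,0,0]},{"gripper":-1,"offset":[0,0,0],"rotation":[0,0,0]},{"gripper":-1,"offset":[0,0,-5],"rotation":[0,0,0]},{"gripper":-1,"offset":[0,0,-15],"rotation":[0,0,0]}]'
python3 -m handwheel '[{"gripper":-1,"offset":[0,0,-15],"rotation":[0,0,0]},{"gripper":-1,"offset":[0,0,-30],"rotation":[0,0,0]},{"gripper":-1,"offset":[0,0,-50],"rotation":[0,0,0]},{"gripper":-1,"offset":[0,0,-70],"rotation":[0,0,0]},{"gripper":-1,"offset":[0,0,-90],"rotation":[0,0,0]},{"gripper":-1,"offset":[0,0,-100],"rotation":[0,0,0]},{"gripper":-1,"offset":[0,0,-100],"rotation":[0,0,0]},{"gripper":-1,"offset":[0,0,-100],"rotation":[0,0,0]}]'
for i in 1 2 3; do :; done
python3 -m handwheel '[{"gripper":-1,"offset":[0,0,0],"rotation":[0,0,0]},{"gripper":-1,"offset":[0,0,0],"rotation":[0,0,0]},{"gripper":-1,"offset":[0,0,0],"rotation":[0,0,0]},{"gripper":-1,"offset":[0,0,0],"rotation":[0,0,0]},{"gripper":-1,"offset":[0,0,0],"rotation":[0,0,0]},{"gripper":-1,"offset":[0,0,0],"rotation":[0,0,0]},{"gripper":-1,"offset":[0,0,0],"rotation":[0,0,0]},{"gripper":-1,"offset":[0,0,0],"rotation":[0,0,0]}]'
python3 - <<'E'
from plan import *
ims=[]
for i in range(4):
    s=cam("side");ims.append(s["image"][120:250,230:360].astype(int))
    if i: print("diff",np.abs(ims[-1][55:88,35:55]-ims[-2][55:88,35:55]).mean())
w=cam("wrist")["image"]
a=cv2.resize(ims[-1].astype(np.uint8),(400,400),interpolation=cv2.INTER_CUBIC)
b=cv2.resize(w[50:300,180:430],(400,400),interpolation=cv2.INTER_CUBIC)
cv2.imwrite("pics/s6.png",np.hstack([a,b])[:,:,::-1]);print(pose()[0])
E
```

```text
t: 17.8
tool_pos: [0.6806, -0.0818, 0.3284]
tool_rot: [-2.283, -2.157, 0.001]
contact_force: [0.5, 0.4, -0.3]
opening: 0.0857
grip_force: 0.0
t: 18.8
tool_pos: [0.6806, -0.0818, 0.4271]
tool_rot: [-2.283, -2.156, 0.001]
contact_force: [0.4, -0.3, -0.6]
opening: 0.0855
grip_force: 0.0
t: 19.8
tool_pos: [0.6808, -0.0818, 0.4283]
tool_rot: [-2.284, -2.157, 0.0]
contact_force: [0.6, -0.1, -0.9]
opening: 0.0851
grip_force: 0.0
diff 0.5126262626262627
diff 0.5227272727272727
diff 0.5676767676767677
[ 0.6808 -0.0819  0.4283]
```

View pics/s6.png

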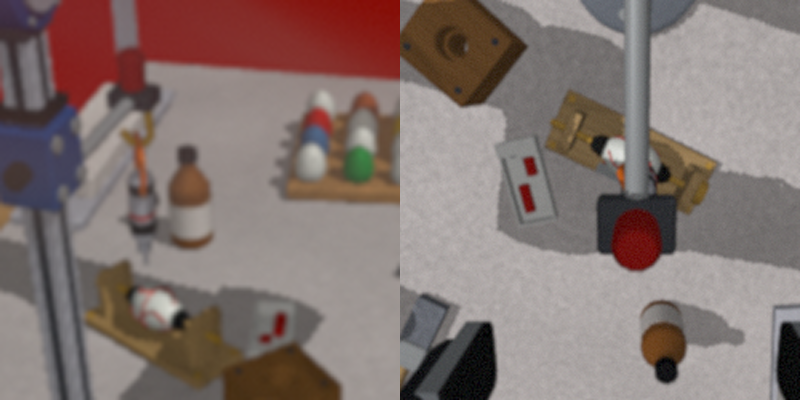

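```bash
python3 -m handwheel '[{"gripper":-1,"offset":[0,0,0],"rotation":[0,0,0]},{"gripper":-1,"offset":[0,0,0],"rotation":[0,0,0]},{"gripper":-1,"offset":[0,0,0],"rotation":[0,0,0]},{"gripper":-1,"offset":[0,0,0],"rotation":[0,0,0]},{"gripper":-1,"offset":[0,0,0],"rotation":[0,0,0]},{"gripper":-1,"offset":[0,0,0],"rotation":[0,0,0]},{"gripper":-1,"offset":[0,0,0],"rotation":[0,0,0]},{"gripper":-1,"offset":[0,0,0],"rotation":[0,0,0]}]'
python3 -m handwheel '[{"gripper":-1,"offset":[0,0,0],"rotation":[0,0,0]},{"gripper":-1,"offset":[0,0,0],"rotation":[0,0,0]},{"gripper":-1,"offset":[0,0,0],"rotation":[0,0,0]},{"gripper":-1,"offset":[0,0,0],"rotation":[0,0,0]},{"gripper":-1,"offset":[0,0,0],"rotation":[0,0,0]},{"gripper":-1,"offset":[0,0,0],"rotation":[0,0,0]},{"gripper":-1,"offset":[0,0,0],"rotation":[0,0,0]},{"gripper":-1,"offset":[0,0,0],"rotation":[0,0,0]}]' | head -1
python3 -c "
from h import *
d=cam('wrist');print('egg',plane(d,323.75,149.7,.046))
print(ctrl.finish_job())"
```

```text
t: 21.05
tool_pos: [0.6808, -0.0818, 0.4283]
tool_rot: [-2.284, -2.157, 0.0]
contact_force: [-0.4, -0.1, -0.0]
opening: 0.0855
grip_force: 0.0
t: 22.05
egg [ 0.67476592 -0.08588157  0.046     ]
the job is handed in; nothing more can be done
None
```

I handed the job in at about 22 s of the 54 s allowed: the tool hangs from the hook by its bail, with the hook within about 1 mm of its stop and the tip roughly 5–8 mm from the middle of the egg. The robot has let go, about 100 mm above the knob, and the last camera views showed no visible movement. `finish_job` returned no verdict, so I don't know how it was judged.

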